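Set the shutter speed tester by clicks and trip it

ROBOT

A 6-joint arm with a two-finger parallel gripper is mounted at the origin on the work surface. World frame = base frame: x ahead of the robot, y to its left, z up, the work surface at z = 0. Lengths are in m, angles in degrees, forces in N, time in s.
With the tool pointing down it reaches from about 0.25 to 0.725 m from the base axis. Payload 9.7 kg.
Tool frame: the origin (TCP) lies midway between the tips of the shut fingers; the grasp point (between the pads) lies 19 mm behind it; z points along the fingers, y is the line along which they close (so a half turn about z gives the same grasp; the last joint's range is limited). The gripper opens to 85 mm and grips with 20 to 120 N. Pads are 22 mm wide; open, the fingers measure 114 mm over their backs; the gripper's body (76 mm by 85 mm) begins 54 mm behind the grasp point. The pads swing forward as they close: fully open they stand 13 mm farther back than shut.
Start: joints at [-74.141, 4.979, 10.078, 95.1, 0, 90], TCP at [0.15, -0.529, 0.231] pointing down, gripper open.
Joint ranges: [-179.16, 179.16], [-48.56, 103.87], [-65.8, 70.77], [-126.05, 130.52], [-82.76, 87.17], [-180, 180]. Speed limits (degrees/s): [127.2, 127.2, 147.25, 180, 180, 180].

INTERFACE

Orientations are given as [roll, pitch, yaw] about the fixed x, y, z axes, in that order (R = Rz(yaw) Ry(pitch) Rx(roll)).
In Python, from workcell import bot gives the robot as it stands.
- The arm moves only by the shell command python3 -m crank 'ROWS' [FORCE]. ROWS is JSON, a list of rows, each an object with "gripper": the finger opening in mm, from 0 to 85.4; "travel": the shift along the tool's x, y, z in mm, a list of three; "twist": the turn, a rotation vector about the tool's x, y, z in rad, a list of three. In form: [{"gripper": gripper, "travel": [tx, ty, tz], "twist": [rx, ry, rz]}, ...]. A call has 1 to 12 rows; each row shifts and turns the commanded pose from where the row before left it, along the tool's axes as they then stand; what a row does not reach is not made up. A row lasts 1/8 s, in which the tool goes at most 62.5 mm and 10.7 degrees, less where a joint would pass 70% of its speed; a pose out of reach is approached as far as the arm can. A call is refused whole if a number of a shift passes 62.5 or a number of a turn 0.188, either way. A call with a gripper value outside its range is refused whole. The fingers move at their own pace and stop on an object; FORCE is the grip in N (left out, the last holds). Time passes only in rows, so rows that do not move let the fingers close. It gives the time, the measured TCP pose, the force, the opening and the grip force at its end, in the units of the state.
- bot.get_obs(): the state, without advancing time (a new reading comes with each control period).
- bot.camera(name): name is "side" or "top"; returns the picture (480x640x3 uint8, red, green, blue); there is no depth.
- bot.calibration(name): a dict with "vfov" (degrees; the focal length in pixels is half the picture's height over the tangent of half this angle, whatever the lens; pixels are square), "cx", "cy" (the principal point, pixels), "camera_from_world" (4x4, takes a point from world to camera coordinates). Camera axes: x right, y down, z forward; pixel columns grow to the right and rows downward; lengths in m; the calibration is good to about 2 mm. A picture is of the moment at which its call begins. calibration takes no time and is no camera call.
- bot.job_done(): hands the job in; it is judged then, once.
The state is a dict: "time": time; "q": joint angles; "qd": joint speeds; "joint_efforts": joint torques, N m; "ee_pos": TCP position; "tcp_rot": TCP orientation; "wrist_force": force on the tool from outside, world axes, zero at the start; "torque": the same for the moment, N m; "opening": finger opening in m; "grasp_force": force on a finger pad.
Only numpy, scipy, OpenCV 4.12 (cv2) and the standard library are available. Lean on these libraries where they do the work, as an engineer would, in place of code of your own. Each camera call takes 0.05 s, during which the arm holds its last target. There are 200 camera calls.

TASK

On the shutter speed tester, push the finger tab of the big black ribbed knob round with a fingertip, click by click, until it has clicked home with its white pointer on the green dot. Then, with the knob on the green dot and not before, press the red button fully down with a fingertip and let it come back up. Pick nothing up, and leave the loose parts on and around the tester where they are.

Things in the scene. Friction and masses are not known exactly. Their poses are not given: they have to be found in the camera images.
- dial_axis (a point): centre of the upper face of the knob's disc, on the vertical axis the knob turns about; 85 mm above the table. The tester is a grey instrument case 220 x 320 x 70 mm (its flat dark grey panel on top 70 mm above the table), fixed to the table. The knob is a black ribbed disc of 100 mm diameter, its upper face 15 mm above the panel, with one finger tab standing on it
- tab (a point): middle of the top edge of the knob's finger tab, 34 mm from the axis and 28 mm above the disc's upper face. The tab is an upright black fin 10 mm thick, standing radially from 16 to 48 mm from the axis, with a white stripe along its top; it points the same way as the pointer. The rest of the disc's upper face is clear: push the tab sideways with a fingertip lowered beside it
- pointer (a point): the white pointer mark at the rim of the knob, 50 mm from the axis at panel height, in line with the tab
- dial (a joint): angle of the knob in rad; grows as it turns clockwise seen from above. Eight click positions 0.5236 rad (30 degrees) apart, at 0, 0.5236 .. 3.665, stops at both ends. A sprung detent holds it in each position: about 0.11 N m (3 N at the tab) breaks it out, and once half way (15 degrees) to the next position it snaps on into that by itself. It starts in one of the first three positions
- green_lens: the green dot, a flat lens 16 mm across on the panel, 68 mm from the knob's axis; its origin is its centre at panel height. It lies exactly at one of the click positions, always clockwise of where the knob starts (1 to 6 clicks); white dots lie at the other positions
- trip_top (a point): centre of the top of the red round push button (28 mm diameter) on the panel, 22 mm above the panel when up, about 150 mm from the knob's axis
- trip (a joint): how far the red button is pressed, m: 0 up, 0.006 fully down (about 5 N); it springs back
- aperture_ring: loose dark bronze ring lying on the panel, 54 mm outer diameter, 11 mm high; origin at the centre of its underside; leave it alone
- spool_a: loose white nylon spool core standing on the panel near its front edge, 34 mm diameter, 32 mm high; origin at its underside; leave it alone
- spool_b: the same kind of spool core, standing on the table left of the tester; leave it alone
- light_cube: frosted blue acrylic light box cube, 60 mm, on the table left of the tester; origin at its underside; leave it alone
- bellows_frame: flat square silver frame 110 x 110 x 14 mm on the table right of the tester; origin at its underside; leave it alone
- loupe: black loupe, 40 mm diameter, 44 mm high, standing on the table right of the tester; origin at its underside; leave it alone

How it is judged (in metres and radians):
On the way, in this order (a step that is already met when the one before it is completed fails the run):
1. the knob has clicked home with its pointer on the green dot (horizontal distance between pointer and green_lens below 0.0205 m and velocity of joint dial between -0.2 and 0.2 rad/s), for 0.2 s.
2. the red button is pressed fully down (horizontal distance between pointer and green_lens below 0.0205 m and value of joint trip above 0.0045 m), for 0.05 s.
At the end, for the whole second after the job is handed in: the knob rests with its pointer mark within 20.5 mm horizontally of the green dot's centre (18 mm when exactly on it: within about 9.5 degrees; the next position gives over 33 mm), the red button is back up (under 1.5 mm), and each loose part lies within 15 mm of where it started (horizontal distance between pointer and green_lens below 0.0205 m and velocity of joint dial between -0.1 and 0.1 rad/s and value of joint trip below 0.0015 m and distance of each of aperture_ring, spool_a, spool_b, light_cube, bellows_frame, loupe from where it was at the start of the episode below 0.015 m); the robot touches nothing.
It fails at once if the red button is pressed while the pointer is not on the green dot (value of joint trip above 0.003 m and not (horizontal distance between pointer and green_lens below 0.0205 m)).
It fails at once if a loose part (ring, spool, cube, frame or loupe) is moved more than 15 mm or lifted (distance of any of aperture_ring, spool_a, spool_b, light_cube, bellows_frame, loupe from where it was at the start of the episode above 0.015 m).
It also fails if it takes over 51 s, if anything falls off the work surface, if the arm or the gripper's body presses on something with over 40 N, if the wrist force passes 120 N, or if a joint passes its speed limit or range.

## Working session

There is one attempt and no reset: what is moved stays moved. The work goes in short steps, Python scripts to look and compute and a shell command to move; the robot and the scene stay as the last step left them, time stands still between calls to the robot, and variables do not carry over. Pictures are saved under pics/ and viewed, at most 10 in all, crops included, and the job is handed in when it is done.

```bash
mkdir -p pics; python3 - <<'E'
from workcell import bot
import cv2,json
for n in("top","side"):
    cv2.imwrite(f"pics/{n}0.png",bot.camera(n)[:,:,::-1])
    c=bot.calibration(n);print(n,c)
o=bot.get_obs();print(o)
E
```

```text
top {'vfov': 52.829014672137376, 'cx': 320.650176897905, 'cy': 237.57261907812878, 'camera_from_world': array([[ 0.02843257, -0.99923462,  0.02686548, -0.02675143],
       [-0.98963239, -0.03192422, -0.14003066,  0.52092306],
       [ 0.14078114, -0.02260552, -0.98978263,  0.86206486],
       [ 0.        ,  0.        ,  0.        ,  1.        ]])}
side {'vfov': 57.773886068099856, 'cx': 316.20075155458557, 'cy': 233.48152710259814, 'camera_from_world': array([[-0.79085596, -0.61200091, -0.00131539,  0.43049607],
       [-0.46980991,  0.60848476, -0.63955058,  0.30165386],
       [ 0.39220593, -0.50517441, -0.76874789,  0.63919035],
       [ 0.        ,  0.        ,  0.        ,  1.        ]])}
{'time': 0.1, 'q': array([-7.41408240e+01,  5.00851647e+00,  1.00403008e+01,  9.50992000e+01,
       -9.26292805e-04,  9.00003567e+01]), 'qd': array([-0.04153062, -0.07001431,  0.24824321, -0.03979617, -0.05381575,
        0.02642388]), 'joint_efforts': array([-5.36128573e-04, -5.21561766e+01,  4.65653229e+01,  1.60194148e-02,
       -4.83557915e-05,  5.75564471e-06]), 'ee_pos': array([ 0.15024308, -0.52887919,  0.23066022]), 'tcp_rot': array([-1.79932584e+02,  9.26711903e-04,  1.58588204e+01]), 'wrist_force': array([-0.73369237, -0.68354852,  0.00201771]), 'torque': array([0.00583477, 0.0075189 , 0.01320409]), 'grasp_force': 0.0, 'opening': 0.08535655317142582}
```

View pics/top0.png

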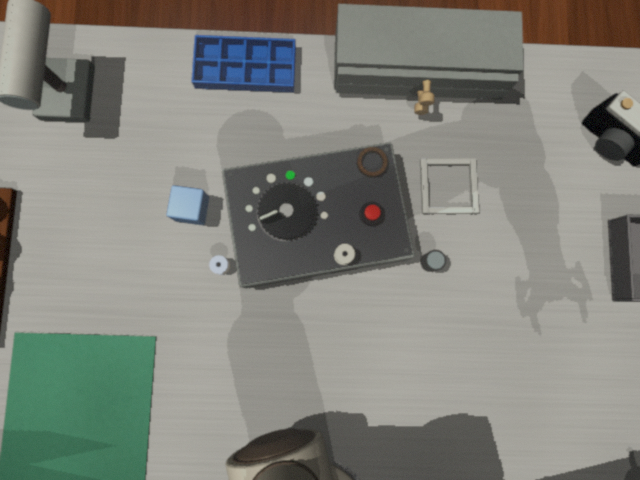

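View pics/side0.png

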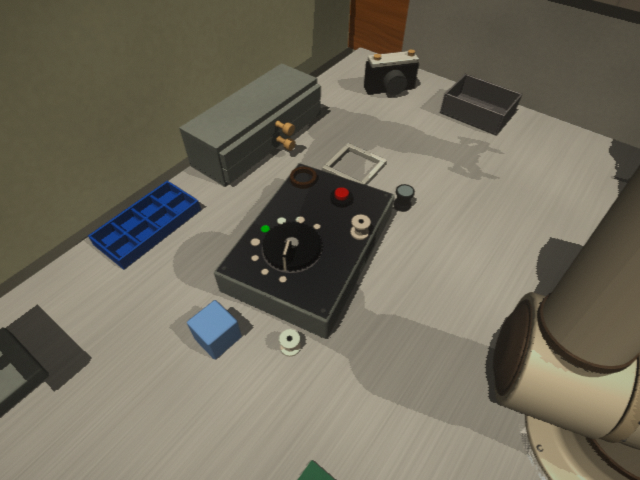

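The top view shows the knob at about (288,211) with the stripe ending near (260,218). The dots run clockwise from (251,227) to (324,215), with green at (290,175). The red button is at (372,212), the spool at (345,254) and the ring at (372,161).

```bash
cat > h.py <<'E'
import numpy as np,cv2
from workcell import bot
def ray(n,u,v,z):
    c=bot.calibration(n);f=240/np.tan(np.radians(c["vfov"]/2));M=c["camera_from_world"]
    R,t=M[:3,:3],M[:3,3];o=-R.T@t;d=R.T@np.array([(u-c["cx"])/f,(v-c["cy"])/f,1.])
    return (o+d*(z-o[2])/d[2])
def proj(n,p):
    c=bot.calibration(n);f=240/np.tan(np.radians(c["vfov"]/2));M=c["camera_from_world"]
    q=M[:3,:3]@np.array(p)+M[:3,3];return q[:2]/q[2]*f+[c["cx"],c["cy"]]
E
python3 - <<'E'
from h import *
from scipy.optimize import least_squares
im=cv2.imread("pics/top0.png")
def cen(u,v,r,key):
    w=im[v-r:v+r+1,u-r:u+r+1].astype(float)
    k=np.clip(key(w),0,None);ys,xs=np.mgrid[-r:r+1,-r:r+1]
    return u+(k*xs).sum()/k.sum(),v+(k*ys).sum()/k.sum()
wh=lambda w:w.min(2)-90
dots=[(251,227),(249,209),(256,190),(271,178),(290,175),(308,182),(321,196),(324,215)]
P=[]
for i,d in enumerate(dots):
    c=cen(*d,6 if i!=4 else 8,wh if i!=4 else (lambda w:w[:,:,1]-w[:,:,2]-30))
    P.append(ray("top",*c,.07)[:2])
P=np.array(P)
s=least_squares(lambda x:(P-np.c_[x[0]+.068*np.cos(x[2]-np.arange(8)*np.pi/6),x[1]+.068*np.sin(x[2]-np.arange(8)*np.pi/6)]).ravel(),[.45,.05,2.])
C=s.x[:2];print("axis",C,"ang0",np.degrees(s.x[2]),"res",abs(s.fun).max())
for p in P:print(p.round(4),np.degrees(np.arctan2(*(p-C)[::-1])).round(1))
for i in range(4):
    a=s.x[2]-i*np.pi/6;e=np.array([np.cos(a),np.sin(a)])
    print(i,"tab ends px",[proj("top",[*(C+r*e),.113]).round(1) for r in(.016,.048)])
b=cen(372,212,14,lambda w:w[:,:,2]-w[:,:,:2].max(2)-60);B=ray("top",*b,.092);print("btn",B)
for nm,u,v,z in(("ring",372,161,.081),("spool",345,254,.102),("sb",219,265,.032),("cube",188,201,.06),("loupe",436,260,.044)):print(nm,ray("top",u,v,z))
side=cv2.imread("pics/side0.png")
print("side chk axis",proj("side",[*C,.085]),"btn",proj("side",B))
cv2.imwrite("pics/c.png",np.hstack([cv2.resize(im[160:260,230:310],(400,500),interpolation=2),cv2.resize(side[210:310,235:315],(400,500),interpolation=2)]))
E
```

```text
axis [0.56266002 0.05324817] ang0 116.7295305458518 res 0.00043077110875244795
[0.5319 0.1141] 116.9
[0.5664 0.1211] 86.9
[0.5999 0.1101] 56.8
[0.6237 0.084 ] 26.7
[0.6307 0.0492] -3.4
[0.6196 0.0158] -33.3
[ 0.5936 -0.0075] -63.0
[ 0.5583 -0.0146] -93.6
0 tab ends px [array([276.6, 210.2]), array([259.5, 218. ])]
1 tab ends px [array([275.8, 205.6]), array([257.2, 203.9])]
2 tab ends px [array([277.5, 201.1]), array([262.3, 190.6])]
3 tab ends px [array([281.2, 198.1]), array([273.5, 181.6])]
btn [ 0.5624882  -0.09884604  0.092     ]
ring [ 0.65853395 -0.09911553  0.081     ]
spool [ 0.48509401 -0.05211635  0.102     ]
sb [0.46504405 0.17510497 0.032     ]
cube [0.57759438 0.23270955 0.06      ]
loupe [ 0.48557282 -0.22487741  0.044     ]
side chk axis [289.4612773  242.17969331] btn [340.06118772 191.17851595]
```

View pics/c.png

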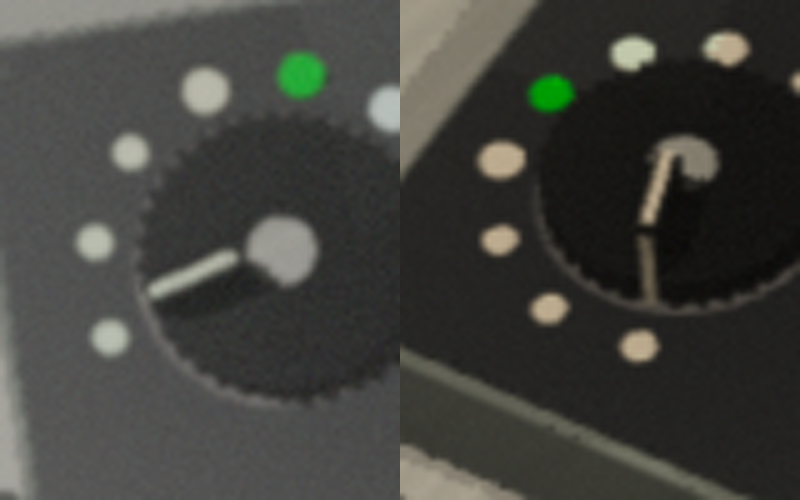

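The knob is at position 0: the stripe ends match the projection within 1 px. Green is at position 4, so 4 clicks are needed. First I'll shut the gripper and turn the tool 191° so its −x axis faces the push direction.

```bash
python3 -m crank '[{"gripper":0,"travel":[0,0,0],"twist":[0,0,-0.185]},{"gripper":0,"travel":[0,0,0],"twist":[0,0,-0.185]},{"gripper":0,"travel":[0,0,0],"twist":[0,0,-0.185]},{"gripper":0,"travel":[0,0,0],"twist":[0,0,-0.185]},{"gripper":0,"travel":[0,0,0],"twist":[0,0,-0.185]},{"gripper":0,"travel":[0,0,0],"twist":[0,0,-0.185]},{"gripper":0,"travel":[0,0,0],"twist":[0,0,-0.185]},{"gripper":0,"travel":[0,0,0],"twist":[0,0,-0.185]},{"gripper":0,"travel":[0,0,0],"twist":[0,0,-0.185]}]' 40
python3 -m crank '[{"gripper":0,"travel":[0,0,0],"twist":[0,0,-0.185]},{"gripper":0,"travel":[0,0,0],"twist":[0,0,-0.185]},{"gripper":0,"travel":[0,0,0],"twist":[0,0,-0.185]},{"gripper":0,"travel":[0,0,0],"twist":[0,0,-0.185]},{"gripper":0,"travel":[0,0,0],"twist":[0,0,-0.185]},{"gripper":0,"travel":[0,0,0],"twist":[0,0,-0.185]},{"gripper":0,"travel":[0,0,0],"twist":[0,0,-0.185]},{"gripper":0,"travel":[0,0,0],"twist":[0,0,-0.185]},{"gripper":0,"travel":[0,0,0],"twist":[0,0,-0.185]},{"gripper":0,"travel":[0,0,0],"twist":[0,0,0]}]'
cat >> h.py <<'E'
def go(target):
    "tool-axis shift in mm to a world target"
    from scipy.spatial.transform import Rotation as Ro
    o=bot.get_obs();R=Ro.from_euler("xyz",o["tcp_rot"],degrees=True)
    return (R.inv().apply(np.array(target)-o["ee_pos"])*1000).round(1)
E
python3 -c "
from h import *
o=bot.get_obs();print(o['q'],o['tcp_rot'],o['time'],o['opening']);print(go([.5242,.0741,.16]))"
```

```text
time: 1.23
ee_pos: [0.1503, -0.5289, 0.2308]
tcp_rot: [180.0, -0.0, 111.6]
wrist_force: [0.2, -0.3, -0.3]
opening: 0.0003
grasp_force: 0.0
time: 2.48
ee_pos: [0.1503, -0.5289, 0.2309]
tcp_rot: [180.0, 0.0, -153.4]
wrist_force: [0.4, -0.8, -0.6]
opening: -0.0002
grasp_force: 0.0
[-7.41411904e+01  4.99554229e+00  1.00549806e+01  9.50991156e+01
  5.66395086e-04 -1.00724472e+02] [ 1.79961121e+02  7.93990316e-03 -1.53416722e+02] 2.475 -0.0002197619667384569
[-604.3  371.9   71.3]
```

```bash
python3 -m crank '[{"gripper":0,"travel":[-30,18.5,0],"twist":[0,0,0]},{"gripper":0,"travel":[-30,18.5,0],"twist":[0,0,0]},{"gripper":0,"travel":[-30,18.5,0],"twist":[0,0,0]},{"gripper":0,"travel":[-30,18.5,0],"twist":[0,0,0]},{"gripper":0,"travel":[-30,18.5,0],"twist":[0,0,0]},{"gripper":0,"travel":[-30,18.5,0],"twist":[0,0,0]},{"gripper":0,"travel":[-30,18.5,0],"twist":[0,0,0]},{"gripper":0,"travel":[-30,18.5,0],"twist":[0,0,0]},{"gripper":0,"travel":[-30,18.5,0],"twist":[0,0,0]},{"gripper":0,"travel":[-30,18.5,0],"twist":[0,0,0]}]'
python3 -m crank '[{"gripper":0,"travel":[-30,18.5,0],"twist":[0,0,0]},{"gripper":0,"travel":[-30,18.5,0],"twist":[0,0,0]},{"gripper":0,"travel":[-30,18.5,0],"twist":[0,0,0]},{"gripper":0,"travel":[-30,18.5,0],"twist":[0,0,0]},{"gripper":0,"travel":[-30,18.5,0],"twist":[0,0,0]},{"gripper":0,"travel":[-30,18.5,10],"twist":[0,0,0]},{"gripper":0,"travel":[-30,18.5,15],"twist":[0,0,0]},{"gripper":0,"travel":[-30,18.5,15],"twist":[0,0,0]},{"gripper":0,"travel":[-30,18.5,15],"twist":[0,0,0]},{"gripper":0,"travel":[-30,18.5,15],"twist":[0,0,0]},{"gripper":0,"travel":[0,0,0],"twist":[0,0,0]},{"gripper":0,"travel":[0,0,0],"twist":[0,0,0]}]'
python3 -c "
from h import *
print(bot.get_obs()['q'],go([.5242,.0741,.095]))"
```

```text
time: 3.72
ee_pos: [0.3358, -0.2281, 0.2312]
tcp_rot: [-180.0, 0.0, -153.6]
wrist_force: [1.0, -1.2, 0.1]
opening: 0.0003
grasp_force: 0.0
time: 5.22
ee_pos: [0.5203, 0.0706, 0.1614]
tcp_rot: [-180.0, -0.0, -153.5]
wrist_force: [0.1, 0.2, 0.7]
opening: -0.0003
grasp_force: 0.0
[ 7.72887192e+00  7.25361122e-01 -2.08579169e+00  8.72168147e+01
 -1.10056508e-02 -1.87929540e+01] [-5.1  1.4 66.4]
```

```bash
python3 -m crank '[{"gripper":0,"travel":[-2.5,0.7,0],"twist":[0,0,0]},{"gripper":0,"travel":[-2.5,0.7,15],"twist":[0,0,0]},{"gripper":0,"travel":[0,0,15],"twist":[0,0,0]},{"gripper":0,"travel":[0,0,15],"twist":[0,0,0]},{"gripper":0,"travel":[0,0,12],"twist":[0,0,0]},{"gripper":0,"travel":[0,0,9],"twist":[0,0,0]},{"gripper":0,"travel":[0,0,0],"twist":[0,0,0]}]'
python3 -c "
from h import *
a=bot.camera('side')[:,:,::-1];b=bot.camera('top')[:,:,::-1]
f=lambda im,u,v:cv2.resize(im[v-75:v+75,u-50:u+50],(400,600),interpolation=2)
cv2.imwrite('pics/d.png',np.hstack([f(b,285,210),f(a,290,240)]))"
```

```text
time: 6.1
ee_pos: [0.524, 0.0743, 0.0946]
tcp_rot: [180.0, -0.1, -153.3]
wrist_force: [0.1, 0.2, -0.6]
opening: -0.0
grasp_force: 0.0
```

View pics/d.png

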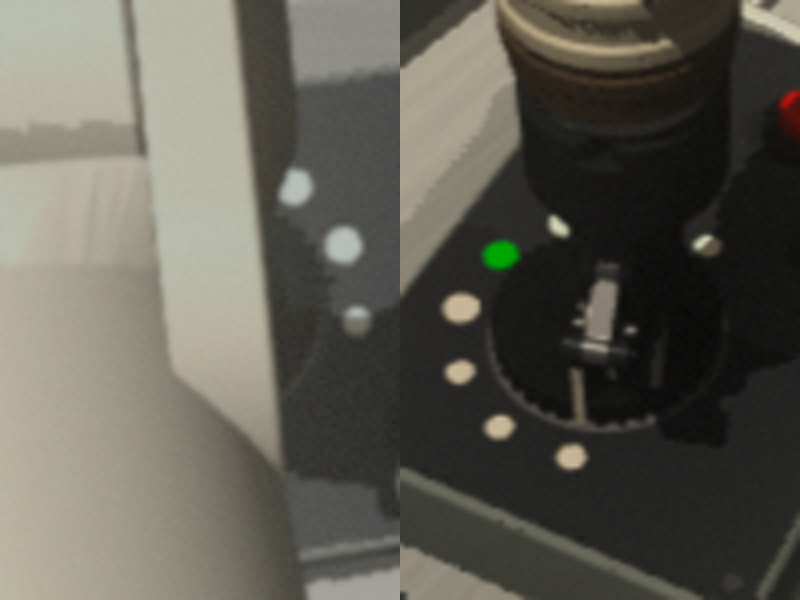

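The side view shows the fingertip standing on the disc beside the tab, with the knob still at position 0. I'll close the gap and start the arc. Each 6° row is the same shift and turn in tool axes.

```bash
python3 -m crank '[{"gripper":0,"travel":[-3,0,0],"twist":[0,0,0]},{"gripper":0,"travel":[-3,0,0],"twist":[0,0,0]},{"gripper":0,"travel":[-3,0,0],"twist":[0,0,0]},{"gripper":0,"travel":[-3.9,1.5,0],"twist":[0,0,0.105]},{"gripper":0,"travel":[-3.9,1.5,0],"twist":[0,0,0.105]},{"gripper":0,"travel":[-3.9,1.5,0],"twist":[0,0,0.105]},{"gripper":0,"travel":[-3.9,1.5,0],"twist":[0,0,0.105]},{"gripper":0,"travel":[-3.9,1.5,0],"twist":[0,0,0.105]},{"gripper":0,"travel":[-3.9,1.5,0],"twist":[0,0,0.105]}]'
cat >> h.py <<'E'
C=np.array([.56266,.05325])
def rel():
    o=bot.get_obs();y=np.radians(o["tcp_rot"][2]);d=o["ee_pos"][:2]-C
    print("tool-frame (lag,radial) mm",(1000*np.array([d@[np.cos(y),np.sin(y)],d@[np.sin(y),-np.cos(y)]])).round(1),"finger radial dir",np.degrees(y)-90+0,"t",o["time"],"F",o["wrist_force"].round(1),"z",o["ee_pos"][2],"q6",o["q"][5])
E
python3 -c "
from h import *
rel()
a=bot.camera('side')[:,:,::-1]
cv2.imwrite('pics/e.png',cv2.resize(a[165:315,190:390],(800,600),interpolation=2))"
```

```text
time: 7.32
ee_pos: [0.553, 0.0916, 0.0952]
tcp_rot: [-180.0, -0.1, 170.4]
wrist_force: [-2.1, -1.4, 1.1]
opening: 0.0004
grasp_force: 1.2
tool-frame (lag,radial) mm [15.9 36.2] finger radial dir 80.35570877263785 t 7.325 F [-2.1 -1.4  1.1] z 0.09519498836695915 q6 19.05324779195317
```

View pics/e.png

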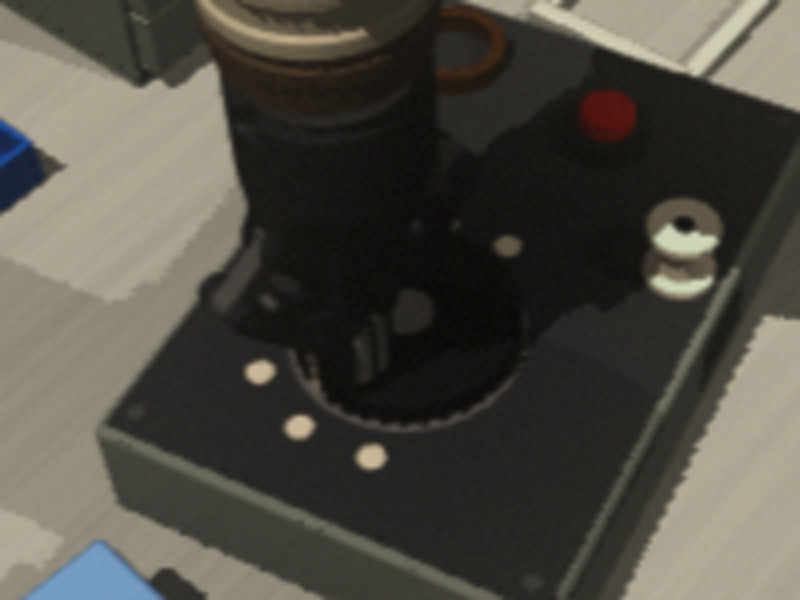

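The side view shows the knob following, with the pointer near (310,380), a bit past the second dot. The ring and spool are undisturbed. I'll continue to about 26°, which is position 3.

```bash
python3 -m crank '[{"gripper":0,"travel":[-3.9,1.5,0],"twist":[0,0,0.105]},{"gripper":0,"travel":[-3.9,1.5,0],"twist":[0,0,0.105]},{"gripper":0,"travel":[-3.9,1.5,0],"twist":[0,0,0.105]},{"gripper":0,"travel":[-3.9,1.5,0],"twist":[0,0,0.105]},{"gripper":0,"travel":[-3.9,1.5,0],"twist":[0,0,0.105]},{"gripper":0,"travel":[-3.9,1.5,0],"twist":[0,0,0.105]},{"gripper":0,"travel":[-3.9,1.5,0],"twist":[0,0,0.105]},{"gripper":0,"travel":[-3.9,1.5,0],"twist":[0,0,0.105]},{"gripper":0,"travel":[-3.9,1.5,0],"twist":[0,0,0.105]},{"gripper":0,"travel":[0,0,0],"twist":[0,0,0]}]'
python3 -c "
from h import *
rel()"
python3 -m crank '[{"gripper":0,"travel":[-1.95,0.75,0],"twist":[0,0,0.0525]},{"gripper":0,"travel":[-1.95,0.75,0],"twist":[0,0,0.0525]},{"gripper":0,"travel":[-1.95,0.75,0],"twist":[0,0,0.0525]},{"gripper":0,"travel":[0,0,0],"twist":[0,0,0]}]'
python3 -c "
from h import *
rel()
a=bot.camera('side')[:,:,::-1]
cv2.imwrite('pics/f.png',cv2.resize(a[165:315,190:390],(800,600),interpolation=2))"
```

```text
time: 8.62
ee_pos: [0.5889, 0.0838, 0.0952]
tcp_rot: [180.0, -0.0, 116.5]
wrist_force: [1.2, 0.9, 0.3]
opening: -0.0002
grasp_force: 0.0
tool-frame (lag,radial) mm [15.7 37.1] finger radial dir 26.520759266629128 t 8.625 F [1.2 0.9 0.3] z 0.0952175108409369 q6 71.57773675437558
time: 9.12
ee_pos: [0.5931, 0.0796, 0.0953]
tcp_rot: [180.0, -0.0, 107.6]
wrist_force: [0.8, 2.6, 0.2]
opening: 0.0002
grasp_force: 0.7
tool-frame (lag,radial) mm [15.9 37. ] finger radial dir 17.577096109822378 t 9.125 F [0.8 2.6 0.2] z 0.0952716630588166 q6 80.05834894464677
```

View pics/f.png

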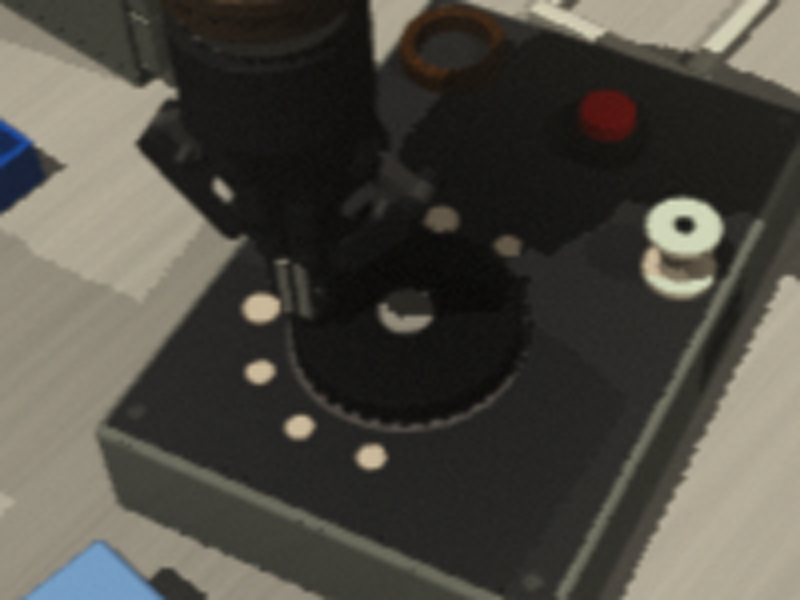

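The tab is hidden behind the gripper. The push force of 2.6 N matches position 3 being loaded, so I'll continue in small steps until it snaps.

```bash
python3 -m crank '[{"gripper":0,"travel":[-1.95,0.75,0],"twist":[0,0,0.0525]},{"gripper":0,"travel":[0,0,0],"twist":[0,0,0]}]'
python3 -m crank '[{"gripper":0,"travel":[-1.3,0.5,0],"twist":[0,0,0.035]},{"gripper":0,"travel":[0,0,0],"twist":[0,0,0]}]'
python3 -m crank '[{"gripper":0,"travel":[-1.3,0.5,0],"twist":[0,0,0.035]},{"gripper":0,"travel":[0,0,0],"twist":[0,0,0]}]'
python3 -c "
from h import *
rel()"
```

```text
time: 9.43
ee_pos: [0.5943, 0.0777, 0.0953]
tcp_rot: [180.0, 0.0, 104.5]
wrist_force: [0.5, 0.3, -0.4]
opening: 0.0001
grasp_force: 0.3
time: 9.68
ee_pos: [0.5951, 0.0764, 0.0953]
tcp_rot: [-180.0, 0.0, 102.4]
wrist_force: [0.7, 0.5, 0.4]
opening: 0.0003
grasp_force: 0.1
time: 9.93
ee_pos: [0.5958, 0.0752, 0.0953]
tcp_rot: [-180.0, 0.0, 100.3]
wrist_force: [-0.2, -0.5, 0.2]
opening: 0.0
grasp_force: 0.0
tool-frame (lag,radial) mm [15.6 36.6] finger radial dir 10.32607543610223 t 9.925 F [-0.2 -0.5  0.2] z 0.09525948000890602 q6 86.87151826293683
```

```bash
python3 -m crank '[{"gripper":0,"travel":[4,0,0],"twist":[0,0,0]},{"gripper":0,"travel":[4,0,0],"twist":[0,0,0]},{"gripper":0,"travel":[0,0,-15],"twist":[0,0,0]},{"gripper":0,"travel":[0,0,-25],"twist":[0,0,0]},{"gripper":0,"travel":[0,0,-20],"twist":[0,0,0]},{"gripper":0,"travel":[0,0,0],"twist":[0,0,0]}]'
python3 -c "
from h import *
print(go([.5625,-.0988,.155]))"
```

```text
time: 10.68
ee_pos: [0.5954, 0.0834, 0.1579]
tcp_rot: [179.8, 0.0, 100.4]
wrist_force: [0.3, -0.5, 0.7]
opening: 0.0003
grasp_force: 0.0
[-173.3  -65.2    2.7]
```

```bash
python3 -m crank '[{"gripper":0,"travel":[-21.5,-8,0],"twist":[0,0,0]},{"gripper":0,"travel":[-21.5,-8,0],"twist":[0,0,0]},{"gripper":0,"travel":[-21.5,-8,0],"twist":[0,0,0]},{"gripper":0,"travel":[-21.5,-8,0],"twist":[0,0,0]},{"gripper":0,"travel":[-21.5,-8,0],"twist":[0,0,0]},{"gripper":0,"travel":[-21.5,-8,0],"twist":[0,0,0]},{"gripper":0,"travel":[-21.5,-8,0],"twist":[0,0,0]},{"gripper":0,"travel":[-21.5,-8,0],"twist":[0,0,0]},{"gripper":0,"travel":[0,0,0],"twist":[0,0,0]},{"gripper":0,"travel":[0,0,0],"twist":[0,0,0]}]'
python3 -c "
from h import *
print(go([.5625,-.0988,.095]))
a=bot.camera('side')[:,:,::-1];b=bot.camera('top')[:,:,::-1]
f=lambda im,u,v:cv2.resize(im[v-75:v+75,u-50:u+50],(400,600),interpolation=2)
cv2.imwrite('pics/g.png',np.hstack([f(b,285,210),f(a,290,240)]))"
```

```text
time: 11.92
ee_pos: [0.562, -0.0976, 0.1548]
tcp_rot: [-180.0, -0.0, 100.3]
wrist_force: [-0.5, 0.5, -0.5]
opening: -0.0002
grasp_force: 0.0
[-1.2  0.3 59.8]
```

View pics/g.png

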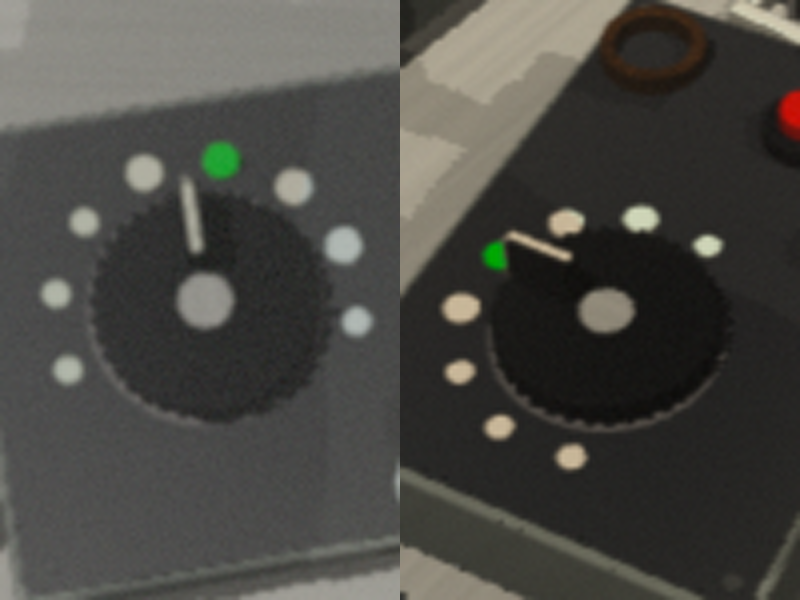

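The top view shows the stripe running from about (284.3,197.2) to (281.8,180.2). I'll check which position that matches.

```bash
python3 -c "
from h import *
p,q=ray('top',284.3,197.2,.113)[:2],ray('top',281.8,180.2,.113)[:2]
for d in(q-p,p-C,q-C):print(np.degrees(np.arctan2(d[1],d[0])))
for a in(26.7,-3.3,-33.3):
  e=np.array([np.cos(np.radians(a)),np.sin(np.radians(a))]);print(a,[proj('top',[*(C+r*e),.113]).round(1) for r in(.016,.048)],[proj('side',[*(C+r*e),.113]).round(1) for r in(.016,.048)])
"
```

```text
10.401937344472048
7.123932073499827
9.261352842892363
26.7 [array([281.2, 198.1]), array([273.6, 181.6])] [array([279.6, 230.6]), array([261.6, 227.9])]
-3.3 [array([286. , 197.3]), array([287.8, 179.3])] [array([281.9, 227.3]), array([268.8, 218.3])]
-33.3 [array([290.5, 198.9]), array([301.3, 184.1])] [array([286. , 225.3]), array([280.9, 212.5])]
```

The tab sits at about 9.5°, just past halfway, and hasn't snapped home. I'll go back and push it on to near −3°.

```bash
python3 -m crank '[{"gripper":0,"travel":[21.5,8,0],"twist":[0,0,0]},{"gripper":0,"travel":[21.5,8,0],"twist":[0,0,0]},{"gripper":0,"travel":[21.5,8,0],"twist":[0,0,0]},{"gripper":0,"travel":[21.5,8,0],"twist":[0,0,0]},{"gripper":0,"travel":[21.5,8,0],"twist":[0,0,0]},{"gripper":0,"travel":[21.5,8,0],"twist":[0,0,0]},{"gripper":0,"travel":[21.5,8,0],"twist":[0,0,0]},{"gripper":0,"travel":[21.5,8,0],"twist":[0,0,0]},{"gripper":0,"travel":[0,0,0],"twist":[0,0,0]}]'
python3 -m crank '[{"gripper":0,"travel":[0,0,25],"twist":[0,0,0]},{"gripper":0,"travel":[0,0,20],"twist":[0,0,0]},{"gripper":0,"travel":[0,0,16],"twist":[0,0,0]},{"gripper":0,"travel":[0,0,0],"twist":[0,0,0]}]'
python3 -c "
from h import *
rel()"
```

```text
time: 13.15
ee_pos: [0.5944, 0.0851, 0.155]
tcp_rot: [-180.0, -0.0, 100.5]
wrist_force: [-0.2, -0.2, -0.8]
opening: 0.0004
grasp_force: 0.0
time: 13.65
ee_pos: [0.5937, 0.083, 0.0931]
tcp_rot: [-179.9, -0.0, 100.4]
wrist_force: [-0.9, 0.1, 1.6]
opening: -0.0001
grasp_force: 0.0
tool-frame (lag,radial) mm [23.7 35.9] finger radial dir 10.35972278248886 t 13.65 F [-0.9  0.1  1.6] z 0.09308631973500912 q6 87.59758626637436
```

```bash
python3 -m crank '[{"gripper":0,"travel":[-4,0,0],"twist":[0,0,0]},{"gripper":0,"travel":[-4,0,0],"twist":[0,0,0]},{"gripper":0,"travel":[-1.95,0.75,0],"twist":[0,0,0.0525]},{"gripper":0,"travel":[-1.95,0.75,0],"twist":[0,0,0.0525]},{"gripper":0,"travel":[0,0,0],"twist":[0,0,0]}]'
python3 -m crank '[{"gripper":0,"travel":[-1.95,0.75,0],"twist":[0,0,0.0525]},{"gripper":0,"travel":[-1.95,0.75,0],"twist":[0,0,0.0525]},{"gripper":0,"travel":[0,0,0],"twist":[0,0,0]},{"gripper":0,"travel":[0,0,0],"twist":[0,0,0]}]'
python3 -c "
from h import *
rel()"
python3 -m crank '[{"gripper":0,"travel":[4,0,0],"twist":[0,0,0]},{"gripper":0,"travel":[4,0,0],"twist":[0,0,0]},{"gripper":0,"travel":[0,0,-15],"twist":[0,0,0]},{"gripper":0,"travel":[0,0,-25],"twist":[0,0,0]},{"gripper":0,"travel":[0,0,-22],"twist":[0,0,0]},{"gripper":0,"travel":[0,0,0],"twist":[0,0,0]}]'
python3 -c "
from h import *
print(go([.5625,-.0988,.155]))"
```

```text
time: 14.28
ee_pos: [0.5983, 0.0714, 0.0949]
tcp_rot: [179.9, 0.0, 94.4]
wrist_force: [-0.6, -0.8, -0.1]
opening: 0.0001
grasp_force: 0.0
time: 14.78
ee_pos: [0.5997, 0.068, 0.0945]
tcp_rot: [180.0, -0.0, 88.4]
wrist_force: [0.9, -0.2, 0.8]
opening: -0.0002
grasp_force: 0.0
tool-frame (lag,radial) mm [15.7 36.6] finger radial dir -1.5699457980463478 t 14.775 F [ 0.9 -0.2  0.8] z 0.0944610166264294 q6 98.03485477239867
time: 15.52
ee_pos: [0.6009, 0.0761, 0.159]
tcp_rot: [179.8, -0.0, 88.4]
wrist_force: [0.6, -0.3, -0.3]
opening: -0.0002
grasp_force: 0.0
[-176.   -33.4    3.8]
```

```bash
python3 -m crank '[{"gripper":0,"travel":[-22,-4.2,0],"twist":[0,0,0]},{"gripper":0,"travel":[-22,-4.2,0],"twist":[0,0,0]},{"gripper":0,"travel":[-22,-4.2,0],"twist":[0,0,0]},{"gripper":0,"travel":[-22,-4.2,0],"twist":[0,0,0]},{"gripper":0,"travel":[-22,-4.2,0],"twist":[0,0,0]},{"gripper":0,"travel":[-22,-4.2,0],"twist":[0,0,0]},{"gripper":0,"travel":[-22,-4.2,0],"twist":[0,0,0]},{"gripper":0,"travel":[-22,-4.2,0],"twist":[0,0,0]},{"gripper":0,"travel":[0,0,0],"twist":[0,0,0]},{"gripper":0,"travel":[0,0,0],"twist":[0,0,0]}]'
python3 -c "
from h import *
print(go([.5625,-.0988,.094]))
a=bot.camera('side')[:,:,::-1];b=bot.camera('top')[:,:,::-1]
f=lambda im,u,v:cv2.resize(im[v-75:v+75,u-50:u+50],(400,600),interpolation=2)
cv2.imwrite('pics/i.png',np.hstack([f(b,285,210),f(a,290,240)]))"
```

```text
time: 16.77
ee_pos: [0.5609, -0.0993, 0.1562]
tcp_rot: [-180.0, -0.0, 88.3]
wrist_force: [-0.1, -0.4, -0.3]
opening: -0.0003
grasp_force: 0.0
[ 0.5  1.6 62.2]
```

View pics/i.png

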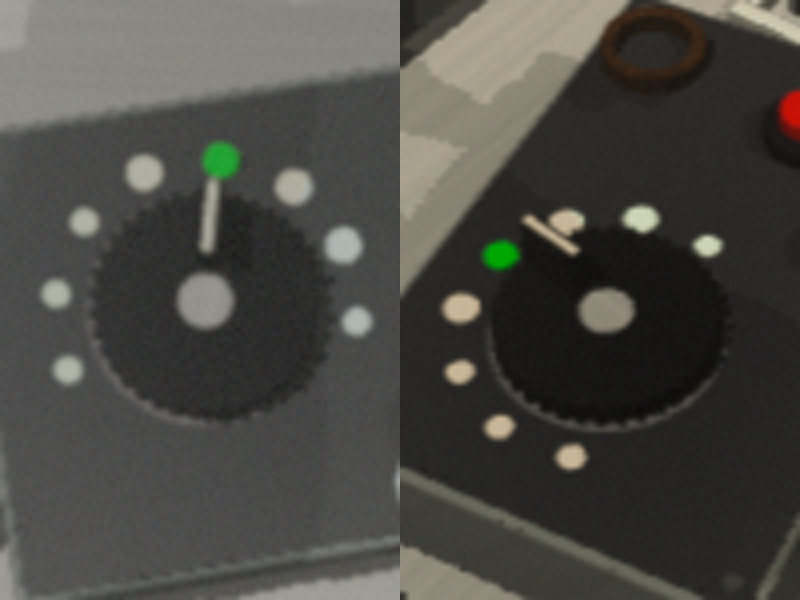

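The stripe runs from (286.8,197) to (288.3,180), matching the prediction for the green dot, so the knob is home. Next is the button.

```bash
python3 -m crank '[{"gripper":0,"travel":[0.5,1.6,0],"twist":[0,0,0]},{"gripper":0,"travel":[0,0,20],"twist":[0,0,0]},{"gripper":0,"travel":[0,0,20],"twist":[0,0,0]},{"gripper":0,"travel":[0,0,14],"twist":[0,0,0]},{"gripper":0,"travel":[0,0,6],"twist":[0,0,0]},{"gripper":0,"travel":[0,0,0],"twist":[0,0,0]}]'
python3 -m crank '[{"gripper":0,"travel":[0,0,2],"twist":[0,0,0]},{"gripper":0,"travel":[0,0,2],"twist":[0,0,0]},{"gripper":0,"travel":[0,0,2],"twist":[0,0,0]},{"gripper":0,"travel":[0,0,1],"twist":[0,0,0]},{"gripper":0,"travel":[0,0,0],"twist":[0,0,0]},{"gripper":0,"travel":[0,0,0],"twist":[0,0,0]}]'
```

```text
time: 17.62
ee_pos: [0.5628, -0.0984, 0.0963]
tcp_rot: [-180.0, -0.0, 88.4]
wrist_force: [-0.3, 0.0, -0.2]
opening: -0.0001
grasp_force: 0.0
time: 18.38
ee_pos: [0.563, -0.0986, 0.0896]
tcp_rot: [180.0, 0.0, 88.3]
wrist_force: [0.6, -1.0, 2.3]
opening: -0.0
grasp_force: 1.4
```

Contact, 2.3 N. I'll press on until it bottoms.

```bash
python3 -m crank '[{"gripper":0,"travel":[0,0,1.5],"twist":[0,0,0]},{"gripper":0,"travel":[0,0,1.5],"twist":[0,0,0]},{"gripper":0,"travel":[0,0,0],"twist":[0,0,0]},{"gripper":0,"travel":[0,0,0],"twist":[0,0,0]}]'
python3 -m crank '[{"gripper":0,"travel":[0,0,1],"twist":[0,0,0]},{"gripper":0,"travel":[0,0,0],"twist":[0,0,0]},{"gripper":0,"travel":[0,0,0],"twist":[0,0,0]}]'
```

```text
time: 18.88
ee_pos: [0.563, -0.0986, 0.0865]
tcp_rot: [180.0, 0.0, 88.3]
wrist_force: [2.1, 0.0, 4.8]
opening: 0.0002
grasp_force: 2.3
time: 19.25
ee_pos: [0.563, -0.0986, 0.086]
tcp_rot: [179.9, 0.0, 88.3]
wrist_force: [0.3, 0.2, 8.7]
opening: 0.0001
grasp_force: 4.4
```

It has bottomed out: 8.7 N, at z = 0.086. I'll lift clear and check.

```bash
python3 -m crank '[{"gripper":0,"travel":[0,0,0.5],"twist":[0,0,0]},{"gripper":0,"travel":[0,0,0],"twist":[0,0,0]},{"gripper":0,"travel":[0,0,-4],"twist":[0,0,0]},{"gripper":0,"travel":[0,0,-8],"twist":[0,0,0]},{"gripper":0,"travel":[0,0,-25],"twist":[0,0,0]},{"gripper":0,"travel":[0,0,-30],"twist":[0,0,0]},{"gripper":0,"travel":[0,0,-30],"twist":[0,0,0]},{"gripper":0,"travel":[0,0,0],"twist":[0,0,0]},{"gripper":0,"travel":[0,0,0],"twist":[0,0,0]}]'
python3 -c "
from h import *
cv2.imwrite('pics/j.png',np.hstack([bot.camera('side')[120:360,180:440,::-1],bot.camera('top')[120:360,160:490,::-1]]))"
```

```text
time: 20.38
ee_pos: [0.5623, -0.0985, 0.1807]
tcp_rot: [-179.9, -0.0, 88.3]
wrist_force: [0.4, -0.1, -0.3]
opening: 0.0002
grasp_force: 0.0
```

View pics/j.png

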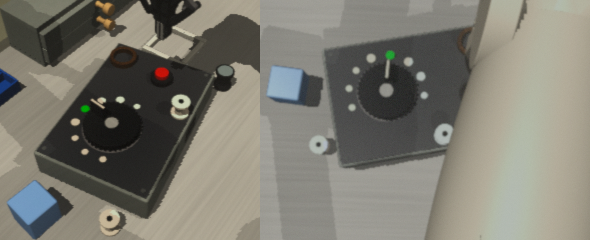

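The knob is still on the green dot (stripe ending near (388,62) in the picture's right half), the button at (162,73) is up, and the loose parts haven't moved.

```bash
python3 -c "
from workcell import bot
print(bot.job_done())"
```

```text
the job is handed in; nothing more can be done
None
```

I turned the knob four clicks onto the green dot (it stopped just past halfway into the last click, so I pushed it again), then pressed the red button fully, let it come back up, and handed the job in with the loose parts where they were; no verdict came back.

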